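# Tip a tube into the welding jig and clamp it

### The job

A square steel tube stands on end on the blue welding jig. Using pushes only and without lifting it, tip it over so that it lies between the jig's guides, and push it along until its end is up against the yellow end stop; then flip the red-tipped clamp arm over until its foot rests on the tube. Leave everything else on the table where it is.

Things in the scene. Friction and masses are not known exactly. Their poses are not given: they have to be found in the camera images.
- jig: Blue welding jig bolted down. Origin on the table surface, z up. Base plate 12 mm thick, x -110 to +70, y -125 to +135 mm. A lane runs along y at x = 0: two steel guides, y -5 to +95 mm, 58 mm apart at the foot, leaning outward, tops 32 mm above the table. A yellow end stop closes the lane: face at y = +110 mm, 57 mm above the table. The clamp's post stands on the -x side
- tube_mid (a point): Centre of the grey square tube, 50 x 50 x 120 mm, 4 mm wall, open ends, about 0.65 kg. Site z runs along the tube from foot to top. It starts standing on the jig plate just on the -y side of the guides, in line with the lane; lying down, its centre is 37 mm above the table
- tube_top (a point): Centre of the end of the tube that is its top at the start, 60 mm from its centre; this end goes to the end stop
- tube_foot (a point): Centre of the end of the tube that is its foot at the start
- clamp (a joint): Clamp arm angle, rad: 0 = level across the lane, foot on the lying tube; 1.57 = straight up; starts at 1.7 to 2.05, leaning back to the jig's -x side; stop at 2.15. It turns about a line along the jig's y through the pivot at x -75, z +82 mm of the jig; the arm swings at y +75 mm. Stiff hinge: stays where left, about 2 N at the red grip turns it
- clamp_grip (a point): Middle of the red grip at the end of the clamp arm, 45 x 22 x 16 mm, 108 mm from the pivot (the arm is a bar 18 wide, 12 mm thick; its rubber foot is 75 mm from the pivot)
- pipe: Bystander: short piece of grey steel pipe standing upright, 80 mm diameter, 100 mm high. Origin on its underside
- can: Bystander: yellow spray can standing upright, 60 mm diameter, 170 mm high. Origin on its underside
- angle: Bystander: offcut of steel angle, 90 x 40 x 40 mm. Origin on its underside
- hammer: Bystander: hammer lying down. Origin on its underside
- brush: Bystander: brush lying down. Origin on its underside
- pliers: Bystander: red-handled pliers lying down, about 165 mm long. Origin on its underside
Mind the look-alikes: they are no part of the job. What is shaped like the part that bears tube_mid but black, brown or purple is not meant.

How it is judged:
On the way:
1. the tube lies flat between the guides, its first top end against the end stop, while the clamp is still open (angle between tube_mid's own z axis and vertical between 1.5 and 1.64 rad and x of tube_mid in the frame of jig between -0.008 and 0.008 m and z of tube_mid in the frame of jig below 0.041 m and y of tube_top in the frame of jig above 0.105 m and y of tube_foot in the frame of jig below 0.02 m and value of joint clamp above 0.5 rad), for 0.2 s.
At the end, for the whole second after the job is handed in: The tube lies flat (within 4 degrees) between the guides (centre within 8 mm of the lane's middle), what was its top end within 5 mm of the end stop, at rest, and the clamp arm is down on it (within 0.08 rad of level) (angle between tube_mid's own z axis and vertical between 1.5 and 1.64 rad and x of tube_mid in the frame of jig between -0.008 and 0.008 m and z of tube_mid in the frame of jig below 0.041 m and y of tube_top in the frame of jig above 0.105 m and y of tube_foot in the frame of jig below 0.02 m and value of joint clamp between -0.08 and 0.08 rad and linear speed of tube below 0.02 m/s); the robot touches nothing.
It fails at once if the tube is lifted (height (world z) of tube_top above 0.15 m or height (world z) of tube_foot above 0.055 m).
It fails at once if a bystander is moved more than 30 mm (distance of any of pipe, can, angle, hammer, brush, pliers from where it was at the start of the episode above 0.03 m).
It fails at once if a standing bystander is knocked over (angle between any of pipe, can, angle's own z axis and vertical above 0.5 rad).
It also fails if it takes over 51 s, if anything falls off the work surface, if the arm or the gripper's body presses on something with over 40 N, if the wrist force passes 120 N, or if a joint passes its speed limit or range.

### The arm

A 6-joint arm with a two-finger parallel gripper is mounted at the origin on the work surface. World frame = base frame: x ahead of the robot, y to its left, z up, the work surface at z = 0. Lengths are in m, angles in rad, forces in N, time in s.
With the tool pointing down it reaches from about 0.4 to 0.925 m from the base axis. Payload 12.5 kg.
Tool frame: the origin (TCP) lies at the very end of the fingers, on their centre line; the grasp point (between the pads) lies robot.pinch_z behind it (robot.pinch_z is the distance from the TCP to the grasp point, in m); z points along the fingers, y is the direction in which the jaws open and shut (so a half turn about z gives the same grasp; the last joint's range is limited). The gripper opens to 95 mm and grips with 3 to 60 N. Pads are 20 mm wide; open, the fingers measure 119 mm over their backs; the gripper's body (75 mm by 180 mm) begins 59 mm behind the grasp point.
Start: joints at [1.243, 0.491, 1.559, -0, 1.092, -0.106], TCP at [0.137, 0.61, 0.215] pointing down, gripper open.
Joint ranges: [-3.1, 3.1], [-0.84, 2.19], [0.05, 2.79], [-1.13, 4.28], [0.06, 2.93], [-2.69, 2.69]. Speed limits (rad/s): [2.22, 2.22, 2.79, 3.14, 3.14, 3.14].

### API

Orientations are given as a unit quaternion [w, x, y, z].
In Python, from cell import robot gives the robot as it stands. Calls block until the motion is done:
- robot.goto(position, orientation): joint-space move of the TCP to a pose.
- robot.move_linear(position, ori=None, v=0.15): straight line of the TCP; ori=None keeps the orientation; v is the mean speed in m/s.
- robot.set_joints(angles): joint-space move.
- robot.grip(opening): finger opening in m; the grip force is fixed at half the most; returns when the fingers have stopped.
- robot.dwell(seconds).
- robot.ik(position, orientation): joint angles nearest the present ones, or None.
- robot.observe(): the state.
- robot.snapshot(name): name is "scene" or "top"; returns a dict with "color" (384x512x3 uint8, blue, green, red), "camera_matrix" (3x3 intrinsics, pixels), "k1" (the pictures are not rectified: a ray, as slopes to the right and down, at radius r is drawn at 1 + k1 r^2 times it, then the intrinsics apply), "rvec" (rotation vector, rad) and "tvec" (3), from world to camera coordinates, as OpenCV has them. Camera axes: x right, y down, z forward; pixel columns grow to the right and rows downward; lengths in m; the calibration is good to about 2 mm. A picture is of the moment at which its call begins. There is no depth.
A pose or a line that the arm cannot do raises robot.PlanningError and nothing moves.
- robot.job_done(): hands the job in, once; it reports no verdict.
The state is a dict: "t": time; "q": joint angles; "qd": joint speeds; "joint_torque": joint torques, N m; "ee_pos": TCP position; "tool_rot": TCP orientation; "contact_force": force on the tool from outside, world axes, zero at the start; "moment": the same for the moment, N m; "opening": finger opening in m.
Only numpy, scipy, OpenCV 4.12 (cv2) and the standard library are available. Lean on these libraries where they do the work, as an engineer would, in place of code of your own. Each camera call takes 0.05 s, during which the arm holds its last target. There are 200 camera calls.

## Working session

There is one attempt and no reset: what is moved stays moved. The work goes in short steps, each a Python script; the robot and the scene stay as the last script left them, time stands still between calls to the robot, and variables do not carry over. Pictures are saved under pics/ and viewed, about 8 in all and at most 12, crops included, and the job is handed in when it is done.

```bash
ls; mkdir -p pics; python3 - <<'E'
from cell import robot
import cv2,json,numpy as np
for n in("scene","top"):
    s=robot.snapshot(n); cv2.imwrite(f"pics/{n}0.png",cv2.resize(s["color"],(800,600),interpolation=cv2.INTER_CUBIC))
    np.savez(f"{n}.npz",**s)
    print(n,s["camera_matrix"],s["k1"],s["rvec"],s["tvec"])
print(robot.observe(),robot.pinch_z)
E
```

```text
pics
scene [[424.54487468   0.         252.57257991]
 [  0.         424.54487468 191.6792546 ]
 [  0.           0.           1.        ]] 0.017909807708714448 [ 1.73111522  1.85215826 -0.70549334] [ 0.04357007 -0.29203443  1.92485862]
top [[449.98827633   0.         254.47586183]
 [  0.         449.98827633 195.23433841]
 [  0.           0.           1.        ]] -0.03293439271372785 [ 2.22457934 -2.17440025  0.06593441] [-0.04184541  0.52312055  1.52199545]
{'t': 0.1, 'q': array([ 1.24341079e+00,  4.91507017e-01,  1.55939805e+00,  5.37382085e-06,
        1.09173098e+00, -1.05644648e-01]), 'qd': array([ 0.00037883, -0.00255641, -0.00198438, -0.00132977,  0.00107209,
       -0.00196532]), 'joint_torque': array([ 3.19040773e-03, -6.13612533e+01, -2.58603841e+01,  6.94408687e-02,
        4.70492465e-02, -7.36622769e-05]), 'ee_pos': array([0.13738531, 0.60947993, 0.2141121 ]), 'tool_rot': array([-1.14402923e-04,  1.10644662e-01,  9.93859893e-01, -5.09004261e-04]), 'contact_force': array([-1.15838266,  0.2841192 , -0.27746007]), 'moment': array([-0.00912482,  0.00874873,  0.02505511]), 'opening': 0.09512083749301703} 0.0188
```

View pics/scene0.png

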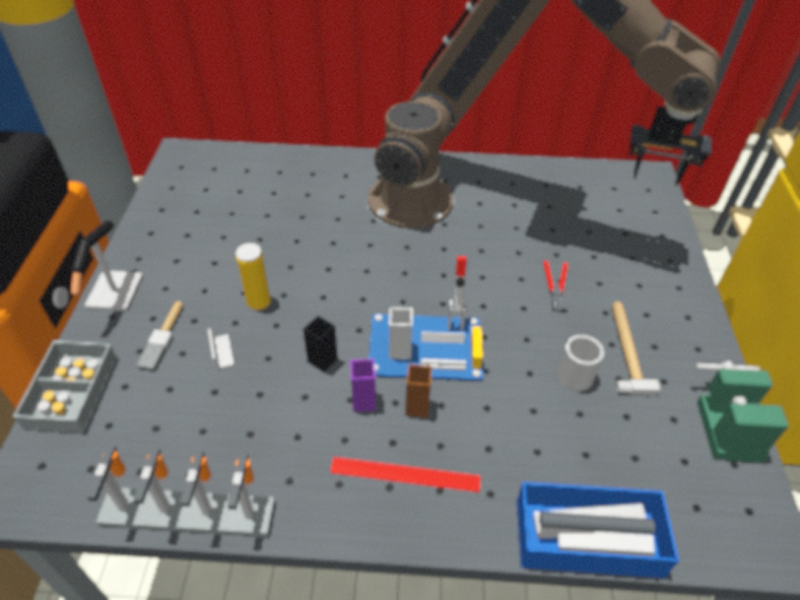

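View pics/top0.png

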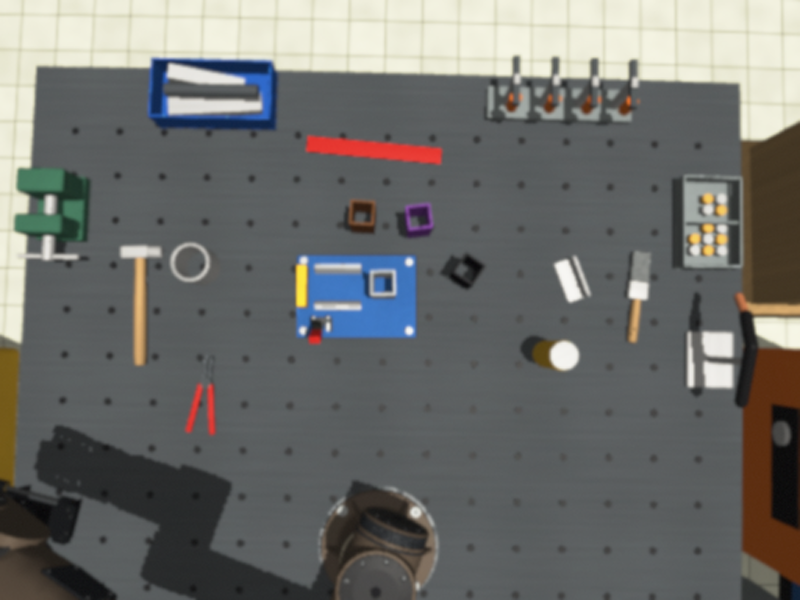

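The jig is near top-view pixel (356,297), with +x up and +y left. The tube's upper end is at (382,283), the end stop at (301,286) and the red grip at (315,335). The can, pliers and pipe are well clear. Next I measure poses from these.

```bash
cat > h.py <<'E'
import numpy as np,cv2
from scipy.optimize import least_squares
def cam(s):
    return cv2.Rodrigues(np.array(s["rvec"],float))[0],np.array(s["tvec"],float).ravel(),np.array(s["camera_matrix"]),np.array([float(s["k1"]),0,0,0])
def proj(s,P):
    R,t,K,d=cam(s); return cv2.projectPoints(np.atleast_2d(P).astype(float),R,t,K,d)[0].reshape(-1,2)
def back(s,uv,z):
    R,t,K,d=cam(s); n=cv2.undistortPoints(np.array(uv,float).reshape(-1,1,2),K,d).reshape(-1,2)
    r=np.c_[n,np.ones(len(n))]@R; c=-R.T@t
    return c+r*((z-c[2])/r[:,2])[:,None]
def J(p,P): # jig->world
    c,s=np.cos(p[2]),np.sin(p[2]); P=np.atleast_2d(P).astype(float)
    return np.c_[p[0]+c*P[:,0]-s*P[:,1],p[1]+s*P[:,0]+c*P[:,1],P[:,2]]
E
python3 - <<'E'
from h import *
s=dict(np.load("top.npz")); im=s["color"]; hsv=cv2.cvtColor(im,cv2.COLOR_BGR2HSV)
m=cv2.inRange(hsv,(100,120,60),(125,255,255)); m[:140]=0;m[:,:170]=0;m[:,290:]=0
m=cv2.morphologyEx(m,cv2.MORPH_CLOSE,np.ones((9,9)))
c=max(cv2.findContours(m,0,2)[0],key=cv2.contourArea)
W=back(s,c.reshape(-1,2),.012)[:,:2]
r=cv2.minAreaRect(W.astype(np.float32)); print(r, cv2.boxPoints(r))
# tube top ring
for n in("top","scene"):
    s=dict(np.load(n+".npz")); 
    for nm,uv in dict(top=dict(tube=(382,283),stop=(301,286),grip=(315,335)),scene=dict(tube=(401,313),grip=(461,267)))[n].items():
        z=dict(tube=.132,stop=.057,grip=.18)[nm]; print(n,nm,back(s,[np.array(uv)*.64],z))
s=dict(np.load("top.npz")); a=cv2.resize(s["color"][155:225,180:280],(800,560),interpolation=cv2.INTER_CUBIC);cv2.imwrite("pics/t1.png",a)
E
```

```text
((0.5435390472412109, 0.06251995265483856), (0.17818133533000946, 0.2561708986759186), 1.307341456413269) [[ 0.45154926  0.18853943]
 [ 0.45739385 -0.06756481]
 [ 0.6355288  -0.06349953]
 [ 0.6296842   0.19260472]]
top tube [[0.56167998 0.00357602 0.132     ]]
top stop [[0.5574853  0.17651468 0.057     ]]
top grip [[0.45347707 0.13050725 0.18      ]]
scene tube [[0.55751508 0.00331597 0.132     ]]
scene grip [[0.45321691 0.1307769  0.18      ]]
```

View pics/t1.png

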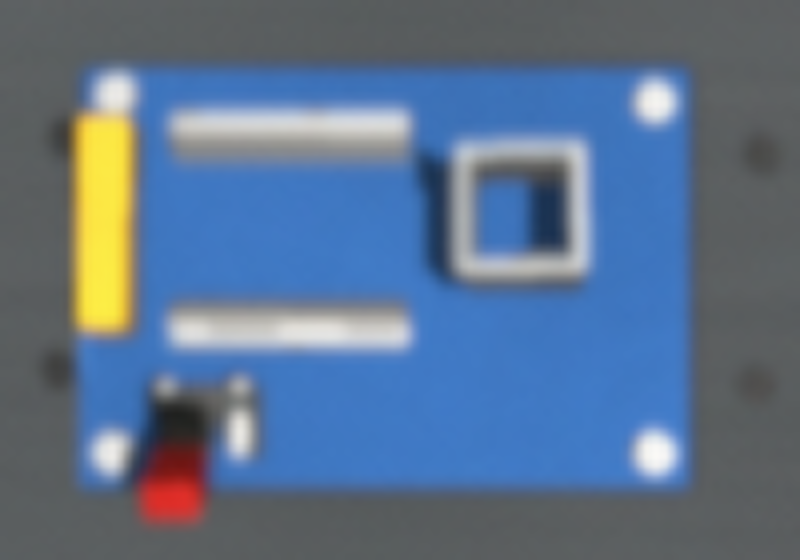

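```bash
cat >> h.py <<'E'
P=np.array([.5636,.0580,.0215])
def q(yaw): # tool down, tool y along jig x
    from scipy.spatial.transform import Rotation as R
    c,s=np.cos(yaw),np.sin(yaw)
    r=R.from_matrix(np.array([[s,c,0],[-c,s,0],[0,0,-1]]).T.T if 0 else np.c_[[-s,c,0],[c,s,0],[0,0,-1]])
    x,y,z,w=r.as_quat(); return np.array([w,x,y,z])
def W(x,y,z): return J(P,[x,y,z])[0]
E
python3 - <<'E'
from h import *
from cell import robot
s=dict(np.load("top.npz"))
g=back(s,[(180+290/8,155+227.5/8)],.025)[0]; t=back(s,[(245.1,181.25)],.132)[0]
c,sn=np.cos(P[2]),np.sin(P[2])
for n,v in(("guides mid",g),("tube",t),("stop face",back(s,[(180+134/8,155+222/8)],.057)[0])):
    d=v[:2]-P[:2]; print(n,c*d[0]+sn*d[1],-sn*d[0]+c*d[1])
Q=q(P[2]); Q2=q(P[2]+np.pi)
st=robot.observe()["q"]
for QQ in(Q,Q2):
    for p in(W(0,-.12,.3),W(0,-.105,.115),W(0,-.03,.022),W(-.165,.075,.15),W(.018,.075,.09)):
        a=robot.ik(p,QQ); print(None if a is None else np.round(a,2))
E
```

```text
guides mid -0.0022854057969756538 0.042704756738071344
tube -0.0034972780865867355 -0.05632598170020819
stop face -0.0025790991380542487 0.10498793089597122
[-0.22  0.34  1.58 -0.    1.23 -0.25]
[-0.2   0.53  1.8  -0.    0.81 -0.22]
[-0.07  0.67  1.87 -0.    0.6  -0.09]
[ 0.16  0.3   2.12 -0.    0.73  0.14]
[ 0.12  0.6   1.75 -0.    0.79  0.09]
None
None
None
None
None
```

```bash
sed -i 's/^P=.*/P=np.array([.5613,.0550,.0215])/' h.py
python3 - <<'E'
from h import *
from cell import robot
Q=q(P[2]); o=robot.observe
def f(m): s=o(); print(m,round(s["t"],2),s["ee_pos"].round(3),s["contact_force"].round(1))
robot.goto([.40,.30,.36],Q); robot.goto(W(0,-.12,.30),Q); robot.grip(.030)
robot.move_linear(W(0,-.115,.118),v=.2); f("down")
for y in np.arange(-.105,-.024,.01):
    robot.move_linear(W(0,y,.118),v=.06); f(round(y,3))
robot.dwell(.4)
for n in("scene","top"):
    s=robot.snapshot(n); np.savez(n+"1.npz",**s)
t=cv2.resize(s["color"][140:240,170:303],(800,600),interpolation=cv2.INTER_CUBIC); cv2.imwrite("pics/t2.png",t)
s=dict(np.load("scene1.npz")); cv2.imwrite("pics/s2.png",cv2.resize(s["color"][150:255,215:355],(800,600),interpolation=cv2.INTER_CUBIC))
E
```

```text
down 5.4 [ 0.564 -0.06   0.119] [ 0.1 -1.1  0.5]
-0.105 5.72 [ 0.564 -0.049  0.119] [0.5 0.4 0.5]
-0.095 6.03 [ 0.563 -0.04   0.118] [ 0.1 -0.8  0. ]
-0.085 6.35 [ 0.563 -0.03   0.118] [-0.6 -1.4 -1.2]
-0.075 6.67 [ 0.563 -0.02   0.118] [-0.3 -0.  -0.3]
-0.065 6.98 [ 0.563 -0.01   0.118] [ 0.3 -1.3 -0.4]
-0.055 7.3 [0.562 0.    0.118] [ 0.7 -0.2  0.3]
-0.045 7.62 [0.562 0.01  0.118] [ 0.8  0.4 -0. ]
-0.035 7.93 [0.562 0.02  0.118] [-0.6  0.3  0.3]
-0.025 8.25 [0.562 0.03  0.118] [-0.   0.4 -0.2]
```

View pics/s2.png

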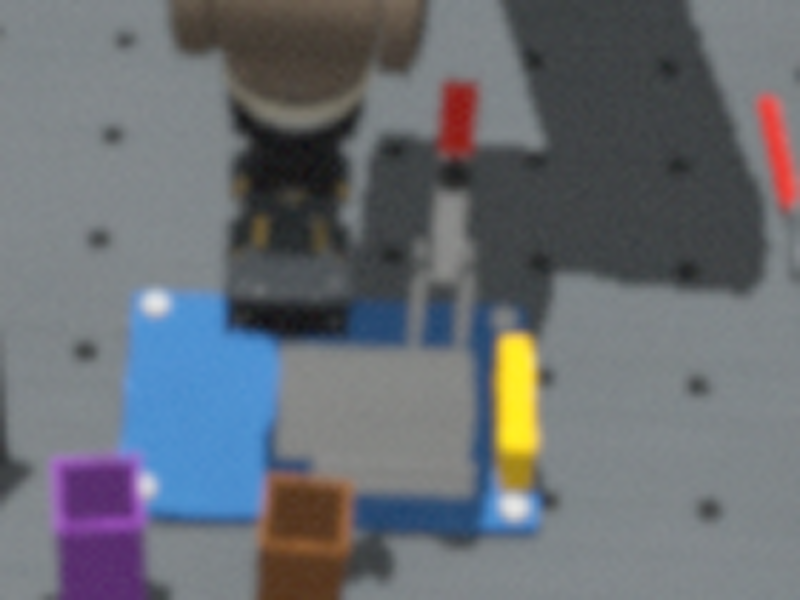

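The tube tipped and lies between the guides (crop px x 275–475), with a gap to the yellow stop (px 497). The clamp is still open. Next I push the foot end along the lane.

```bash
python3 - <<'E'
from h import *
from cell import robot
o=robot.observe
robot.move_linear(W(0,-.085,.118),v=.15); robot.grip(.036); robot.move_linear(W(0,-.085,.024),v=.12)
print(o()["t"],o()["contact_force"].round(1))
robot.move_linear(W(0,-.055,.024),v=.06)
y=-.055
while y<-.008:
    y+=.002; robot.move_linear(W(0,y,.024),v=.03); F=o()["contact_force"]; print(round(y,3),F.round(1))
    if abs(F[1])>12: break
robot.dwell(.3); print(o()["t"],o()["ee_pos"],o()["contact_force"].round(1))
robot.move_linear(W(0,y-.04,.024),v=.1); robot.move_linear(W(0,y-.05,.20),v=.25)
robot.move_linear(W(0,-.14,.30),v=.25)
for n in("scene","top"):
    s=robot.snapshot(n); np.savez(n+"2.npz",**s)
a=cv2.resize(s["color"][155:225,180:280],(800,560),interpolation=cv2.INTER_CUBIC);cv2.imwrite("pics/t3.png",a)
print(o()["t"])
E
```

```text
10.625 [0.4 0.7 0.3]
-0.053 [-0.5  0.   0.3]
-0.051 [-0.1  0.9  0.1]
-0.049 [-0.9  0.1 -0.8]
-0.047 [ 0.3 -0.1 -0.6]
-0.045 [-0.6 -1.1 -0.3]
-0.043 [-0.2  0.1 -0.1]
-0.041 [ 0.1 -0.3  0.1]
-0.039 [-0.2  1.   0.3]
-0.037 [ 0.7 -0.2 -0.8]
-0.035 [ 0.2 -0.3  0.7]
-0.033 [0.9 0.4 0.2]
-0.031 [-0.  -0.5 -0.4]
-0.029 [ 0.7  0.8 -0.4]
-0.027 [ 0.1 -0.  -0.5]
-0.025 [ 1.  -0.7  0.3]
-0.023 [-0.4 -0.3  0.4]
-0.021 [-0.6  0.2  0.4]
-0.019 [ -0.8 -16.7   0.2]
16.075 [0.56176466 0.03441003 0.02403058] [ -1.3 -17.    0.6]
18.225
```

View pics/t3.png

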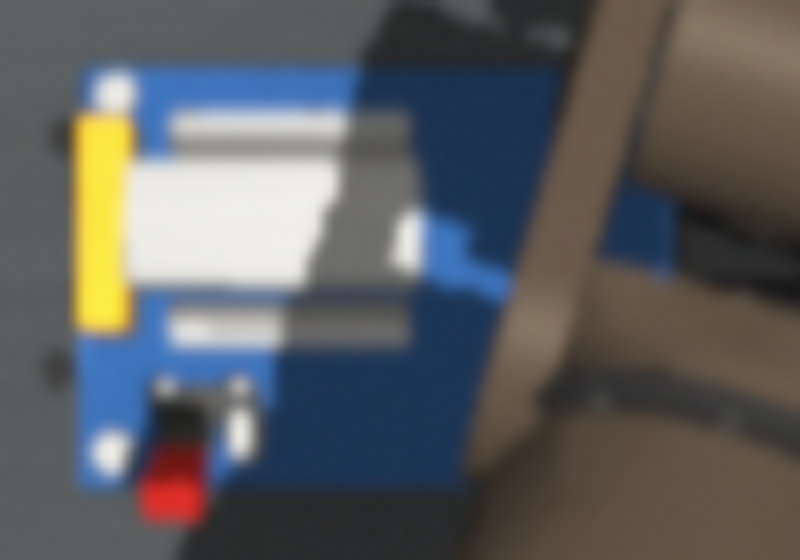

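The tube is against the stop: the push force jumped to 17 N at the expected y, and in the crop the end at px x≈130 meets the yellow face. Next, the clamp.

```bash
python3 - <<'E'
from h import *
from cell import robot
o=robot.observe; Q=q(P[2])
obs=[];S=[]
for n,b in(("top2",(195,220,210,235)),("scene2",(270,320,150,200))):
    s=dict(np.load(n+".npz")); h=cv2.cvtColor(s["color"],cv2.COLOR_BGR2HSV)
    m=cv2.inRange(h,(0,150,60),(8,255,255))|cv2.inRange(h,(172,150,60),(180,255,255)); k=np.zeros_like(m); k[b[2]:b[3],b[0]:b[1]]=1
    v,u=np.nonzero(m*k); obs.append((u.mean(),v.mean()));S.append(s); print(n,len(u),obs[-1])
G=lambda th:W(-.075+.108*np.cos(th),.075,.082+.108*np.sin(th))
r=least_squares(lambda p:np.concatenate([proj(s,G(p[0]))[0]-np.array(uv) for s,uv in zip(S,obs)]),[1.9]); th=r.x[0]; print("theta",th,r.fun)
w=.012
def T(t,off=0): # TCP x,z with front bottom corner on the arm's back
    e=np.array([np.cos(t),np.sin(t)]);n=np.array([-e[1],e[0]])
    C=np.array([-.075,.082])+.105*e+(.008+off)*n
    return W(C[0]-w,.075,C[1])
a=T(th); x0=-.075+.13*np.cos(th)-.008-w-.02
robot.goto(W(-.165,.0,.33),Q); robot.grip(0)
robot.goto(W(x0,.075,.30),Q); robot.move_linear(W(x0,.075,.175),v=.2)
print(o()["t"],o()["ee_pos"].round(3),o()["contact_force"].round(1))
for t in np.arange(1.6,.24,-.1):
    robot.move_linear(T(t),v=.09); s=o(); print(round(t,2),round(s["t"],1),s["ee_pos"].round(3),s["contact_force"].round(1))
    if np.linalg.norm(s["contact_force"])>25: break
s=robot.snapshot("scene"); cv2.imwrite("pics/s4.png",cv2.resize(s["color"][150:255,215:355],(800,600),interpolation=cv2.INTER_CUBIC))
E
```

```text
top2 62 (np.float64(201.48387096774192), np.float64(215.30645161290323))
scene2 84 (np.float64(294.82142857142856), np.float64(168.9047619047619))
theta 1.8943945451788544 [ 0.88069817  0.13057422 -0.57846464  0.45795536]
21.0667 [0.404 0.126 0.176] [ 0.5 -0.4 -0.3]
1.6 21.9 [0.461 0.128 0.187] [0.2 0.3 0.3]
1.5 22.1 [0.472 0.128 0.187] [0.7 0.2 0.9]
1.4 22.4 [0.483 0.128 0.187] [-0.4 -0.4  0.7]
1.3 22.7 [0.493 0.129 0.185] [ 0.3 -0.3 -1.2]
1.2 22.9 [0.503 0.129 0.183] [-0.  -0.7 -0.6]
1.1 23.2 [0.514 0.129 0.179] [-0.2  0.3 -0.7]
1.0 23.5 [0.523 0.129 0.174] [ 0.5  0.8 -0.9]
0.9 23.7 [0.532 0.129 0.169] [-1.4 -0.   0.6]
0.8 24.0 [0.54  0.13  0.162] [-0.8  0.5 -0.4]
0.7 24.3 [0.548 0.13  0.155] [ 0.2 -1.  -0.3]
0.6 24.5 [0.555 0.13  0.147] [-1.2 -0.3  0.4]
0.5 24.8 [0.561 0.13  0.139] [-0.1 -0.3  0.6]
0.4 25.1 [0.566 0.13  0.13 ] [ 0.5 -0.   0.4]
0.3 25.3 [0.571 0.13  0.12 ] [-0.6 -0.6 -0.2]
```

View pics/s4.png

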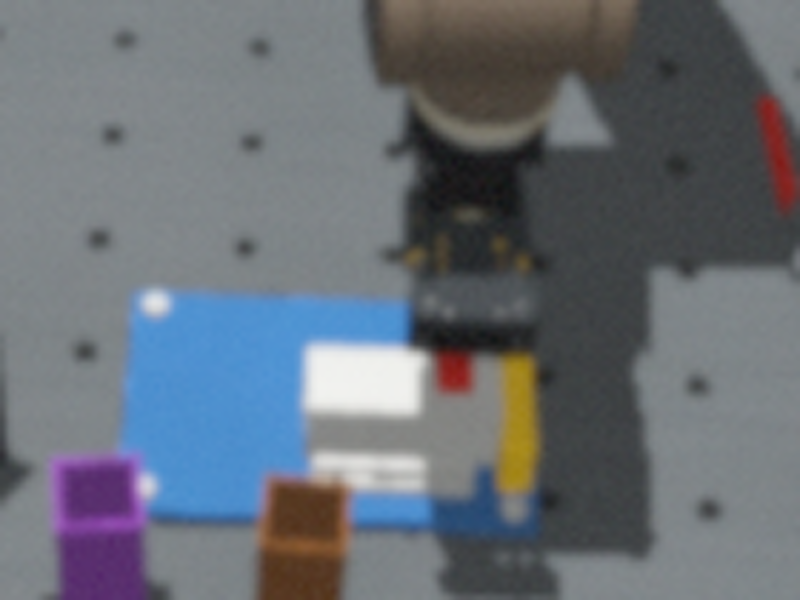

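The arm is folding over the tube: the red grip shows at px (453,370), below the fingers. I keep pushing down until the force rises.

```bash
python3 - <<'E'
from h import *
from cell import robot
o=robot.observe
robot.move_linear(W(.015,.075,.110),v=.06)
z=.110
while z>.080:
    z-=.002; robot.move_linear(W(.018,.075,z),v=.04); F=o()["contact_force"]; print(round(z,3),F.round(1))
    if F[2]>12: break
robot.dwell(.2); print(o()["ee_pos"],o()["contact_force"].round(1))
robot.move_linear(W(.018,.075,.20),v=.2); robot.goto(W(-.10,-.20,.36),q(P[2]))
s=robot.snapshot("scene"); np.savez("scene3.npz",**s)
cv2.imwrite("pics/s5.png",cv2.resize(s["color"][150:255,215:355],(800,600),interpolation=cv2.INTER_CUBIC))
s2=robot.snapshot("top"); np.savez("top3.npz",**s2); print(o()["t"])
E
```

```text
0.108 [-0.8  0.3  0.1]
0.106 [-0.1 -0.   0.5]
0.104 [ 0.5 -0.7  0.2]
0.102 [-0.3  0.5  0.1]
0.1 [ 0.7 -0.8  0.5]
0.098 [-0.5  0.1 -0.4]
0.096 [-0.2  0.3  0.3]
0.094 [-0.3  0.4 -0.1]
0.092 [ 0.3 -0.6  0.3]
0.09 [ 0.4 -0.3 -0.4]
0.088 [-3.  -0.8 11.8]
0.086 [-10.2  -1.5  31.1]
[0.57788113 0.13041355 0.08885723] [-8.4 -1.4 30.3]
31.0333
```

View pics/s5.png

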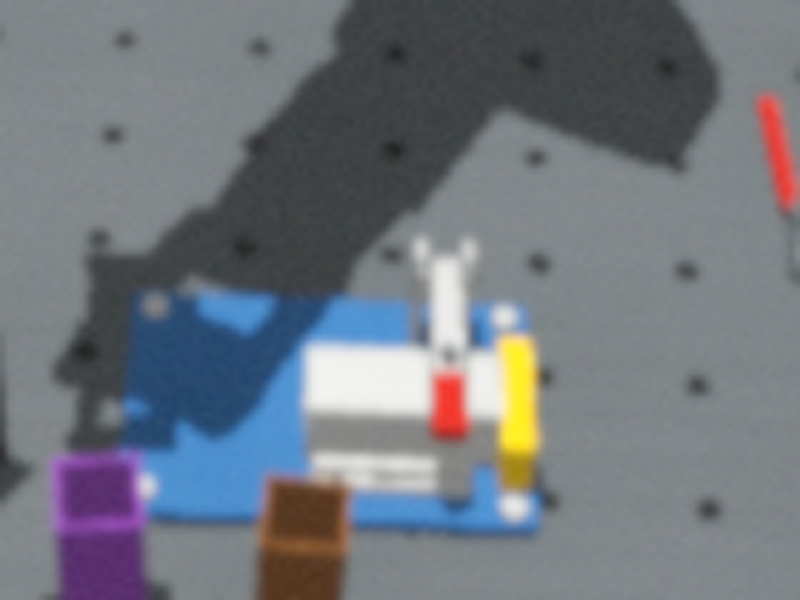

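The clamp arm is level across the tube (grip at px (450,405)), and the tube end meets the stop at px x≈500. The arm is clear of everything, so I hand in.

```bash
python3 -c "
from cell import robot
print(robot.observe()['contact_force'].round(1)); robot.job_done()"
```

```text
[ 0.5 -0.8  0.6]
the job is handed in; nothing more can be done
```

The job is handed in at about 31 s of the 51 s allowed. I tipped the tube over, pushed it up to the end stop and flipped the clamp arm down onto it, using pushes only. `job_done()` gives no verdict, so the checks below are my own.

- **Tube against the stop:** the force along the lane jumped to 17 N within 1 mm of where I expected the stop. The last picture shows the end touching the yellow face, with the tube lying between the guides.
- **Clamp level:** pushing down met firm resistance with the fingertip at z = 0.089 m. A level arm would have its top at about 0.090 m. The last push went to about 31 N, higher than the 12 N I meant to stop at but well under the limits.
- **Robot clear:** the arm had moved away, and the force reading was only sensor noise.
- **Bystanders:** I never moved near them, but I did not measure their positions again at the end.
- **One disagreement:** my two estimates of the jig position differed by about 2–5 mm between the plate outline and the guides and stop. I used a compromise between them, and the contact points agreed with it.

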